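# Run the servo row up to the stop and shut the keeper

### The job

Push the row of four black servos along the aluminium rail, all together, until the front one sits against the blue end stop and no gaps are left between them. Then push the red keeper arm by its post until it is fully closed across the rail behind the row. Only push: do not squeeze, lift or tip the servos or take them out of the rail, leave the other things on the bench where they are, and finish clear of everything.

Things in the scene. Friction and masses are not known exactly. Their poses are not given: they have to be found in the camera images.
- rail: straight aluminium U-channel rail screwed to the bench, 340 mm long, 64 wide. Origin: centre of its underside; x along it to the blue end stop, y across it to the keeper's side, z up. Floor 8 mm above the bench, 56 mm wide between side walls whose tops are 20 mm above the bench. The end away from the stop (-x) is open. The keeper stands on a lug at the +y side
- stop_face (a point): centre of the rubber face of the end stop (blue block, top 40 mm above the bench), at rail x = +155 mm, y = 0, 23 mm above the bench; its axes are the rail's
- keeper (a joint): angle of the red keeper arm about its upright pivot, rad, growing counter-clockwise seen from above. 0: open, outside the rail, along it, pointing away from the stop (rail -x). 1.571: closed (hard limit), straight across the rail, pointing to rail -y, its front face 4 mm behind a row that is fully home. Starts at -0.3 to 0.1. Light friction (0.5 N at the post), no spring: it stays where left
- keeper_post (a point): the upright round red thumb post on the keeper arm, 12 mm in diameter, 60 mm from the pivot, reaching from 36 to 66 mm above the bench; the point is on its axis, 51 mm above the bench
- keeper_pivot (a point): pivot axis of the keeper arm, at rail x = +43 mm, y = +52 mm, 20 mm above the bench; the pivot's top is 42 mm above the bench. The arm is 75 mm long from here, 8 mm thick, 22 to 36 mm above the bench
- servo_1_mid (a point): centre of the body of the front black servo of the row (counted from the stop). Body 26 mm along the rail, 52 mm across it with its white connector, 30 mm high, with a white disc on top (38 mm over all above the rail's floor), 40 to 80 g; the point is 15 mm above the rail's floor. Axes: x along the rail to the stop, y across, z up. It slides freely on the floor.
- servo_2_mid (a point): centre of the body of the second black servo of the row (counted from the stop). Body 26 mm along the rail, 52 mm across it with its white connector, 30 mm high, with a white disc on top (38 mm over all above the rail's floor), 40 to 80 g; the point is 15 mm above the rail's floor. Axes: x along the rail to the stop, y across, z up. It slides freely on the floor.
- servo_3_mid (a point): centre of the body of the third black servo of the row (counted from the stop). Body 26 mm along the rail, 52 mm across it with its white connector, 30 mm high, with a white disc on top (38 mm over all above the rail's floor), 40 to 80 g; the point is 15 mm above the rail's floor. Axes: x along the rail to the stop, y across, z up. It slides freely on the floor.
- servo_4_mid (a point): centre of the body of the rear black servo of the row (counted from the stop). Body 26 mm along the rail, 52 mm across it with its white connector, 30 mm high, with a white disc on top (38 mm over all above the rail's floor), 40 to 80 g; the point is 15 mm above the rail's floor. Axes: x along the rail to the stop, y across, z up. It slides freely on the floor.
- nut_box: bystander: green box of nuts, 45 x 75 x 22 mm; origin at the centre of its underside
- red_driver: bystander: screwdriver with a red handle, 25 x 185 x 24 mm, long axis y; origin at the underside
- ball_bearing: bystander: steel ball bearing lying flat, 40 mm across, 10 mm high; origin at the underside
- cell: bystander: AA battery, green and yellow, lying, 15 x 50 x 15 mm; origin at the underside
- tape_roll: bystander: roll of cream masking tape lying flat, 100 mm across, 25 mm high; origin at the underside
Mind the look-alikes: they are no part of the job. Leave any pink or purple look-alike of the part that bears servo_4_mid alone.

How it is judged:
By the outcome, as a careful person would: the job done as asked, in the order asked, and still so for the second after the job is handed in, with the robot touching nothing.
It also fails if it takes over 53 s, if anything falls off the work surface, if the arm or the gripper's body presses on something with over 40 N, if the wrist force passes 120 N, or if a joint passes its speed limit or range.

### The arm

A 7-joint arm with a two-finger parallel gripper is mounted at the origin on the work surface; the furniture and walls round the work are solid. World frame = base frame: x ahead of the robot, y to its left, z up, the work surface at z = 0. Lengths are in m, angles in degrees, forces in N, time in s.
With the tool pointing down it reaches from about 0.425 to 0.875 m from the base axis. Payload 9.9 kg.
Tool frame: the origin (TCP) lies on the front face of the gripper's body, between the roots of the fingers; the fingertips stand 73 mm ahead of it and the grasp point (between the pads) lies 54 mm ahead of it (bot.finger_overhang is the distance from the TCP to the fingertips, in m); z points along the fingers, y is the line along which they close (so a half turn about z gives the same grasp; the last joint's range is limited). The gripper opens to 85 mm and grips with 20 to 120 N. Pads are 22 mm wide; open, the fingers measure 114 mm over their backs; the gripper's body (76 mm by 85 mm) begins 54 mm behind the grasp point. The pads swing forward as they close: fully open they stand 13 mm farther back than shut.
Start: joints at [64.527, 32.985, 1.427, 82.34, -0.859, 64.687, -3.237], TCP at [0.238, -0.632, 0.304] pointing down, gripper open.
Joint ranges: [-157.87, 157.87], [-19.46, 123.44], [-87.15, 90], [11.01, 140.99], [-62.26, 242.26], [9.8, 113.94], [-161.44, 161.44]. Speed limits (degrees/s): [127.2, 127.2, 172.46, 172.46, 180, 180, 180].

### API

Orientations are given as [roll, pitch, yaw] about the fixed x, y, z axes, in that order (R = Rz(yaw) Ry(pitch) Rx(roll)).
In Python, from workcell import monitor, snapshot, ticket, bot gives the robot as it stands.
- The arm moves only by the shell command python3 -m crank 'ROWS' [OPENING] [FORCE]. ROWS is JSON, a list that holds one entry, the list of rows, each a list of 4 numbers: the shift along the tool's x, y, z in units of 200 mm (1.0 is 200 mm), then the turn about the tool's z in units of pi rad (1.0 is pi rad). In form: [[[tx, ty, tz, spin], ...]]. A call has 1 to 12 rows; each row is the pose to reach, as a shift and turn from the pose commanded when the call began, along the tool's axes at that moment, turning the shorter way round; what a row does not reach only later rows make up. A row lasts 1/8 s, in which the tool goes at most 62.5 mm and 10.7 degrees, less where a joint would pass 70% of its speed; a pose out of reach is approached as far as the arm can. A call with a number of a shift or a turn outside -1 to 1 is refused whole. A call with a gripper value outside its range is refused whole. OPENING is the gripper's target within -1 to 1 (fully open at 1, half-way at 0, shut at -1), set as the call begins (- or left out, the last holds). The fingers move at their own pace and stop on an object; FORCE is the grip in N (left out, the last holds). Time passes only in rows, so rows that repeat a pose let the fingers close. It gives the time, the measured TCP pose, the force, the opening and the grip force at its end, in the units of the state.
- monitor.sense(): the state, without advancing time (a new reading comes with each control period).
- snapshot(name): name is "scene" or "top" or "wrist"; returns a dict with "pixels" (480x640x3 uint8, red, green, blue), "fx", "fy", "cx", "cy" (pixels), "extrinsics" (4x4, takes a point from camera to world coordinates). Camera axes: x right, y down, z forward; pixel columns grow to the right and rows downward; lengths in m; the calibration is good to about 2 mm. A picture is of the moment at which its call begins. There is no depth.
- ticket.finish_job(): hands the job in; it is judged then, once.
The state is a dict: "time": time; "joint_positions": joint angles; "dq": joint speeds; "joint_torque": joint torques, N m; "tcp_pos": TCP position; "eef_rot": TCP orientation; "wrist_force": force on the tool from outside, world axes, zero at the start; "torque": the same for the moment, N m; "finger_gap": finger opening in m; "grasp_force": force on a finger pad.
Only numpy, scipy, OpenCV 4.12 (cv2) and the standard library are available. Lean on these libraries where they do the work, as an engineer would, in place of code of your own. Each camera call takes 0.05 s, during which the arm holds its last target. There are 200 camera calls.

## Working session

There is one attempt and no reset: what is moved stays moved. The work goes in short steps, Python scripts to look and compute and a shell command to move; the robot and the scene stay as the last step left them, time stands still between calls to the robot, and variables do not carry over. Pictures are saved under pics/ and viewed, at most 10 in all, crops included, and the job is handed in when it is done.

```bash
mkdir -p pics; ls
python3 - <<'E'
from workcell import monitor, snapshot, bot
import cv2
print(monitor.sense())
for n in("top","scene"):
    s=snapshot(n); cv2.imwrite(f"pics/{n}0.png",s["pixels"][:,:,::-1]); print(n,s["fx"],s["cx"],s["cy"],s["extrinsics"])
E
```

```text
pics
{'time': 0.0, 'joint_positions': array([64.52751025, 33.03444996,  1.42477499, 82.38450867, -0.85805219,
       64.68832696, -3.23917146]), 'dq': array([-0.00681944, -0.10290477, -0.03058004,  0.11575351, -0.02514075,
       -0.01018943,  0.06970734]), 'joint_torque': array([ 2.47392936e-04, -7.65752506e+01,  2.25062102e+00, -2.85970312e+01,
        1.54412363e-02,  1.28063545e-02,  1.17906256e-05]), 'tcp_pos': array([ 0.23815604, -0.63124199,  0.30303396]), 'eef_rot': array([-1.79903556e+02,  7.06114158e-03,  2.06706152e+01]), 'wrist_force': array([ 0.33135288, -0.47430479,  0.48668174]), 'torque': array([-0.01134411, -0.02093125,  0.01203235]), 'grasp_force': 0.0, 'finger_gap': 0.08537986762105369}
top 596.3703175061933 316.2938529970252 232.47184170396403 [[-0.02284255 -0.98210495  0.18694405  0.28439464]
 [-0.99966532  0.0247094   0.00766175 -0.15840569]
 [-0.01214392 -0.18670647 -0.98234068  1.38279387]
 [ 0.          0.          0.          1.        ]]
scene 591.3133098784328 316.0461797738366 243.00845582974105 [[-0.67215053 -0.29454957  0.67930421 -0.50795253]
 [-0.74027982  0.28484426 -0.60897417  0.80815962]
 [-0.01412283 -0.91219751 -0.40950732  0.7018101 ]
 [ 0.          0.          0.          1.        ]]
```

View pics/top0.png

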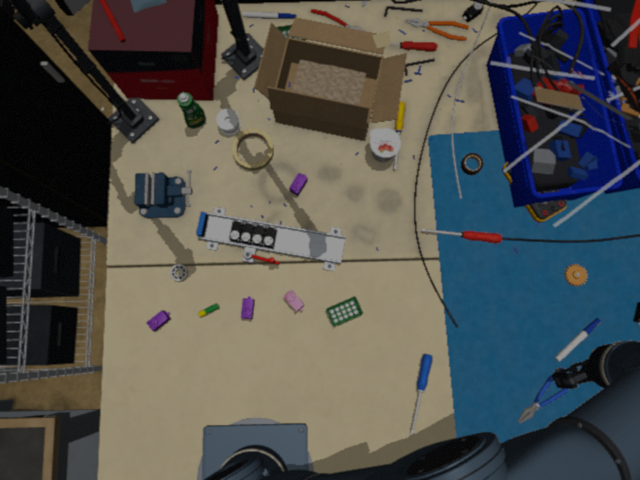

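View pics/scene0.png

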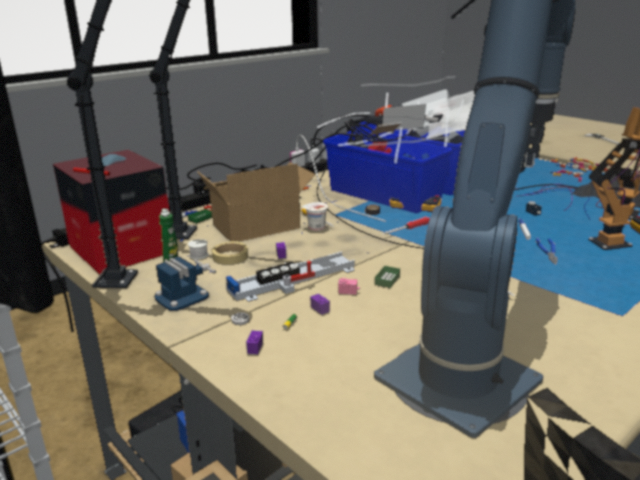

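The top view shows the rail from about (200,222) to (342,248). The blue stop is at (203,223), four black servos with white discs run along (236..270, 235..241), and the red keeper is at (250–278, 253–262). Look-alikes:
- purple blocks at (299,183), (158,320) and (248,308)
- pink block at (293,300)
- red screwdriver at (480,237), which could be mistaken for the keeper

I choose the black servos inside the rail, and the red arm on the lug.

```bash
cat > h.py <<'E'
import numpy as np, cv2
from workcell import snapshot
def grab(n="top"):
    s=snapshot(n); return s
def ray(s,u,v,z):
    T=s["extrinsics"]; d=T[:3,:3]@np.array([(u-s["cx"])/s["fx"],(v-s["cy"])/s["fy"],1.0]); o=T[:3,3]
    return (o+d*(z-o[2])/d[2])
def proj(s,p):
    T=s["extrinsics"]; q=T[:3,:3].T@(np.asarray(p)-T[:3,3]); return s["cx"]+s["fx"]*q[0]/q[2], s["cy"]+s["fy"]*q[1]/q[2]
def cents(mask,amin=4):
    n,l,st,c=cv2.connectedComponentsWithStats(mask.astype(np.uint8)); return [(c[i].round(2),st[i][:5]) for i in range(1,n) if st[i][4]>=amin]
E
python3 - <<'E'
from h import *
s=grab(); im=s["pixels"]; bgr=im[:,:,::-1]
cv2.imwrite("pics/crop1.png",cv2.resize(bgr[200:275,190:350],None,fx=5,fy=5,interpolation=cv2.INTER_CUBIC))
hsv=cv2.cvtColor(im,cv2.COLOR_RGB2HSV); roi=np.zeros(im.shape[:2],bool); roi[200:275,190:350]=1
H,S,V=[hsv[:,:,i].astype(int) for i in range(3)]
red=((H<8)|(H>172))&(S>130)&roi; blue=(H>95)&(H<125)&(S>110)&roi; dark=(V<60)&roi; alu=(S<40)&(V>110)&roi
for n,m in(("red",red),("blue",blue),("dark",dark),("alu",alu)):
    for c in cents(m,8): print(n,*c)
    ys,xs=np.nonzero(m)
    print(n,cv2.minAreaRect(np.c_[xs,ys].astype(np.float32)))
E
```

```text
red [265.85 259.27] [252 255  28  10 113]
red ((265.58233642578125, 258.6294250488281), (28.09249496459961, 5.965588569641113), 12.52880859375)
blue [201.32 223.78] [197 212  10  24 139]
blue ((201.30731201171875, 223.5658416748047), (6.1461873054504395, 23.327573776245117), 12.094757080078125)
dark [204.4  225.98] [201 215   7  22  58]
dark [253.48 232.69] [230 221  46  28 528]
dark [317.38 260.81] [311 260  13   2  16]
dark [249.5 262.7] [245 262  10   2  10]
dark [265.33 262.67] [260 262  14   2  21]
dark [191.62 264.38] [190 264   5   2   8]
dark ((255.8973846435547, 238.59512329101562), (49.639190673828125, 133.05821228027344), 88.58557891845703)
alu [247.03 218.42] [206 207 100  24 300]
alu [259.85 238.5 ] [ 202  216  110   46 1675]
alu [335.42 231.77] [326 227  20  11 108]
alu [245.61 236.39] [242 233   8   8  54]
alu [256.61 238.39] [253 235   8   8  54]
alu [268.11 240.4 ] [264 237   9   8  55]
alu [332.74 249.37] [316 236  29  27 483]
alu [211.52 245.78] [206 242  12   9  82]
alu [328.87 266.19] [323 262  13   9  83]
alu ((266.1974182128906, 232.07846069335938), (157.7175750732422, 61.549232482910156), 6.418786525726318)
```

View pics/crop1.png

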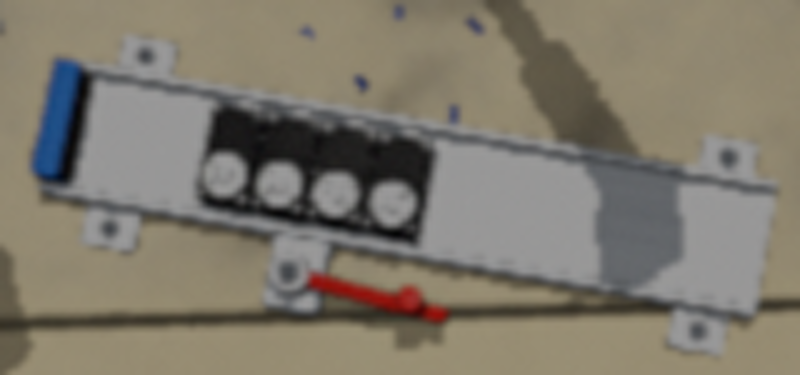

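The crop confirms it: blue stop at crop (60,120), four servos with discs at (225..392, 175..202), pivot at (288,271), red post at (410,298). The row's rear face is near crop x≈425, with one connected row. Next I compute the rail frame.

```bash
cat >> h.py <<'E'
def W(s,cx,cy,z): return ray(s,190+(cx+.5)/5-.5,200+(cy+.5)/5-.5,z)
E
python3 - <<'E'
from h import *
s=grab()
a,b=W(s,87,72,.02),W(s,774,187,.02); c,d=W(s,45,195,.02),W(s,750,318,.02)
f=lambda p,q:np.degrees(np.arctan2(*(p-q)[1::-1]))
print("dirs",f(a,b),f(c,d),"endwidth",np.linalg.norm(b-d))
th=np.radians((f(a,b)+f(c,d))/2); X=np.array([np.cos(th),np.sin(th)]);Y=np.array([-X[1],X[0]])
o=((b+d)/2)[:2]+.170*X
print("origin",o,"th",np.degrees(th))
L=lambda p:(np.array([(p[:2]-o)@X,(p[:2]-o)@Y])*1000).round(1)
print("pivot",L(W(s,288,271,.042)),"exp 43,52")
P=W(s,410,298,.066); print("post",L(P),P)
print("blue",L(ray(s,201.3,223.7,.04)))
for n,uv in dict(d1=(225,175),d2=(279,185),d3=(335,194),d4=(393,202)).items(): print(n,L(W(s,*uv,.046)))
print("rear top",L(W(s,433,150,.038)),L(W(s,415,240,.038)), "front", L(W(s,212,110,.038)),L(W(s,200,200,.02)))
E
```

```text
dirs 78.89267790260664 78.60737717263183 endwidth 0.06237846190501686
origin [ 0.53406095 -0.03954049] th 78.75002753761923
pivot [41.2 48.9] exp 43,52
post [-18.6  54.7] [ 0.47681862 -0.04707109  0.066     ]
blue [159.5  -2. ]
d1 [77.6 10.9]
d2 [52.4 11.2]
d3 [26.3 10.9]
d4 [-0.5 10.1]
rear top [-13.1 -18.2] [-12.7  24.4] front [ 91.  -19.3] [91.5 20.4]
```

```bash
cat >> h.py <<'E'
th=np.radians(78.75); X=np.array([np.cos(th),np.sin(th)]);Y=np.array([-X[1],X[0]])
O=np.array([0.53406,-0.03954])-.001*X-.002*Y
def rl(p): return (np.array([(p[:2]-O)@X,(p[:2]-O)@Y])*1000).round(1)
from scipy.spatial.transform import Rotation as R
def shift(x,y,ztip,yaw=78.75):  # rail mm target, tip height mm -> row units
    from workcell import monitor
    st=monitor.sense(); M=R.from_euler("xyz",st["eef_rot"],degrees=True)
    t=np.r_[O+x/1e3*X+y/1e3*Y,(ztip+73)/1e3]-st["tcp_pos"]
    d=M.inv().apply(t)/.2
    dy=(yaw-st["eef_rot"][2]+180)%360-180
    print("t",st["time"],"tcp",rl(st["tcp_pos"]),(st["tcp_pos"][2]*1e3-73).round(1),"rot",st["eef_rot"].round(2),"F",st["wrist_force"].round(1),"row",d.round(4),(-dy/180).__round__(4))
E
python3 -c "
from h import *
shift(-65,0,150)"
```

```text
t 0.2 tcp [-637.2  176.7] 230.4 rot [-179.94    0.     20.67] F [0.6 0.6 0.1] row [ 2.2627 -1.9605  0.4036] -0.3227
```

```bash
python3 -m crank '[[[0.23,-0.2,0,0],[0.46,-0.4,0,0],[0.69,-0.6,0,0],[0.92,-0.8,0,0],[1,-0.87,0,0]]]' -1 20; python3 -c "
from h import *
shift(-65,0,150)"
```

```text
time: 0.82
tcp_pos: [0.3661, -0.3944, 0.304]
eef_rot: [-179.9, -0.1, 21.0]
wrist_force: [0.5, -1.2, -0.2]
finger_gap: 0.0002
grasp_force: 0.0
t 0.825 tcp [-379.8   97.5] 231.0 rot [-1.7995e+02 -7.0000e-02  2.0960e+01] F [ 0.5 -1.2 -0.2] row [ 1.251  -1.0717  0.4078] -0.3211
```

```bash
python3 -m crank '[[[0.23,-0.2,0,-0.05],[0.46,-0.4,0,-0.1],[0.69,-0.6,0,-0.15],[0.92,-0.8,0,-0.2],[1,-0.87,0.1,-0.26],[1,-0.87,0.2,-0.3227],[1,-0.87,0.2,-0.3227]]]'; python3 -c "
from h import *
shift(-65,0,60)"
```

```text
time: 1.7
tcp_pos: [0.489, -0.1645, 0.2628]
eef_rot: [-179.8, -0.0, 78.8]
wrist_force: [-0.3, -0.1, 0.8]
finger_gap: -0.0002
grasp_force: 0.0
t 1.7 tcp [-130.4   21.8] 189.8 rot [-1.7983e+02 -2.0000e-02  7.8750e+01] F [-0.3 -0.1  0.8] row [0.3266 0.111  0.6487] 0.0
```

```bash
python3 -m crank '[[[0.17,0.055,0.2,0],[0.33,0.11,0.4,0],[0.33,0.11,0.6,0],[0.33,0.11,0.75,0],[0.33,0.11,0.82,0],[0.33,0.11,0.82,0],[0.33,0.11,0.82,0]]]'
python3 - <<'E'
from h import *
shift(-65,0,16)
s=grab("scene"); im=s["pixels"][:,:,::-1]
t=grab("top"); im2=t["pixels"][:,:,::-1]
a=cv2.resize(im[225:310,215:375],(800,425),interpolation=cv2.INTER_CUBIC)[:,:400]
b=cv2.resize(im2[190:290,190:350],(800,500),interpolation=cv2.INTER_CUBIC)
cv2.imwrite("pics/c2.png",np.vstack([cv2.resize(im[225:310,215:375],(560,298)),cv2.resize(im2[205:285,190:350],(560,280))]))
E
```

```text
time: 2.58
tcp_pos: [0.5248, -0.1046, 0.1011]
eef_rot: [179.9, 0.0, 78.7]
wrist_force: [-1.0, 0.1, -0.2]
finger_gap: 0.0001
grasp_force: 0.0
t 2.575 tcp [-64.7  -1.6] 28.1 rot [1.7989e+02 1.0000e-02 7.8680e+01] F [-1.   0.1 -0.2] row [-0.0017 -0.0083  0.0607] -0.0004
```

View pics/c2.png

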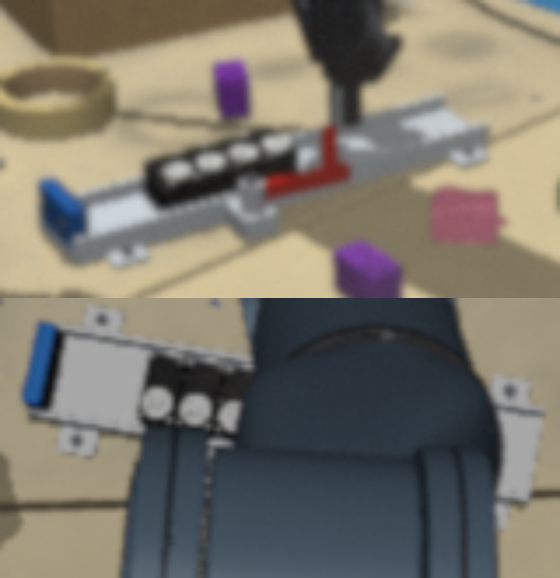

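The scene crop shows the shut fingertips over the rail, centred behind the row, with the keeper to its near side. I'll descend and push.

```bash
python3 -m crank '[[[0,-0.008,0.03,0],[0,-0.008,0.058,0],[0.05,-0.008,0.058,0],[0.1,-0.008,0.058,0],[0.14,-0.008,0.058,0],[0.17,-0.008,0.058,0],[0.19,-0.008,0.058,0],[0.21,-0.008,0.058,0],[0.23,-0.008,0.058,0],[0.25,-0.008,0.058,0],[0.27,-0.008,0.058,0],[0.29,-0.008,0.058,0]]]'; python3 -c "
from h import *
shift(40,0,16)"
```

```text
time: 4.18
tcp_pos: [0.5339, -0.047, 0.0883]
eef_rot: [-180.0, 0.0, 78.7]
wrist_force: [-1.3, -2.4, 0.3]
finger_gap: 0.0001
grasp_force: 1.1
t 4.175 tcp [-6.4  0.7] 15.3 rot [-1.800e+02  1.000e-02  7.874e+01] F [-1.3 -2.4  0.3] row [ 0.232   0.0037 -0.0035] -0.0
```

```bash
python3 -m crank '[[[0.02,0,0,0],[0.04,0,0,0],[0.06,0,0,0],[0.08,0,0,0],[0.1,0,0,0],[0.12,0,0,0],[0.14,0,0,0],[0.16,0,0,0],[0.175,0,0,0],[0.185,0,0,0],[0.19,0,0,0],[0.19,0,0,0]]]'
python3 - <<'E'
from h import *
shift(40,0,16)
s=grab("scene"); im=s["pixels"][:,:,::-1]
cv2.imwrite("pics/c3.png",cv2.resize(im[225:310,215:375],(800,425),interpolation=cv2.INTER_CUBIC))
E
```

```text
time: 5.68
tcp_pos: [0.5413, -0.0097, 0.0883]
eef_rot: [180.0, -0.0, 78.8]
wrist_force: [-0.5, -1.4, 1.0]
finger_gap: -0.0002
grasp_force: 0.8
t 5.675 tcp [31.7  0.7] 15.3 rot [ 1.800e+02 -1.000e-02  7.876e+01] F [-0.5 -1.4  1. ] row [ 0.0416  0.0037 -0.0035] 0.0001
```

View pics/c3.png

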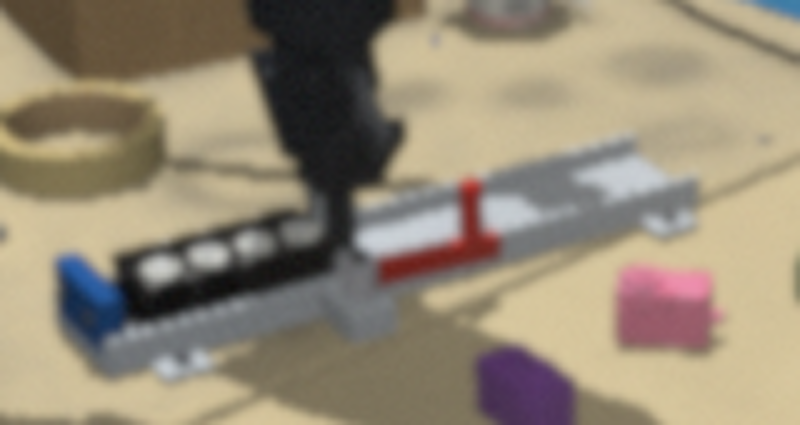

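The row moved as a unit and its front is now just short of the blue stop (crop x≈120). I'll creep on and watch the force.

```bash
python3 -m crank '[[[0.005,0,0,0],[0.01,0,0,0],[0.015,0,0,0],[0.02,0,0,0],[0.025,0,0,0],[0.025,0,0,0]]]'; python3 -c "
from h import *
shift(40,0,16)"
```

```text
time: 6.48
tcp_pos: [0.5423, -0.0046, 0.0883]
eef_rot: [180.0, -0.0, 78.8]
wrist_force: [0.0, -1.6, 1.5]
finger_gap: -0.0001
grasp_force: 0.9
t 6.475 tcp [36.8  0.7] 15.3 rot [ 1.800e+02 -2.000e-02  7.877e+01] F [ 0.  -1.6  1.5] row [ 0.0159  0.0037 -0.0036] 0.0001
```

```bash
python3 -m crank '[[[0.005,0,0,0],[0.01,0,0,0],[0.015,0,0,0],[0.015,0,0,0]]]'; python3 -c "
from h import *
shift(40,0,16)"
```

```text
time: 6.98
tcp_pos: [0.5429, -0.0017, 0.0883]
eef_rot: [180.0, -0.0, 78.8]
wrist_force: [0.2, -2.3, 2.1]
finger_gap: 0.0
grasp_force: 0.9
t 6.975 tcp [39.8  0.7] 15.3 rot [ 1.800e+02 -1.000e-02  7.878e+01] F [ 0.2 -2.3  2.1] row [ 0.0009  0.0036 -0.0035] 0.0001
```

```bash
python3 -m crank '[[[0.005,0,0,0],[0.01,0,0,0],[0.01,0,0,0]]]'|grep -E "tcp|force"; python3 -m crank '[[[0.005,0,0,0],[0.005,0,0,0]]]'|grep -E "tcp|force"
```

```text
tcp_pos: [0.5433, 0.0002, 0.0883]
wrist_force: [-0.1, -0.8, 0.6]
grasp_force: 0.9
tcp_pos: [0.5435, 0.0011, 0.0883]
wrist_force: [-1.0, -1.6, 1.3]
grasp_force: 0.9
```

```bash
python3 -m crank '[[[0.005,0,0,0],[0.005,0,0,0]]]'|grep -E "tcp|force";  python3 - <<'E'
from h import *
shift(40,0,16)
s=grab("top"); im=s["pixels"][:,:,::-1]
cv2.imwrite("pics/c4.png",cv2.resize(im[200:275,190:350],(800,375),interpolation=cv2.INTER_CUBIC))
E
```

```text
tcp_pos: [0.5436, 0.0019, 0.0883]
wrist_force: [-0.8, -2.3, 1.4]
grasp_force: 1.3
t 7.85 tcp [43.5  0.7] 15.3 rot [-1.800e+02  1.000e-02  7.876e+01] F [-0.8 -2.3  1.4] row [-0.0175  0.0037 -0.0036] 0.0
```

View pics/c4.png

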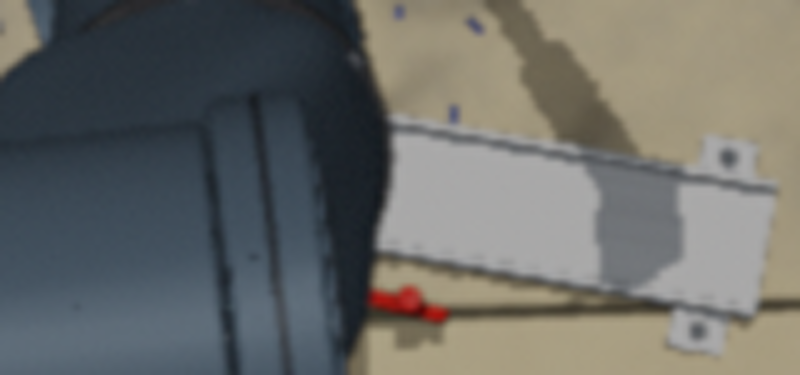

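The arm hides the row in this view. The keeper is unmoved. I'll keep creeping until the force rises.

```bash
for i in 1; do python3 -m crank '[[[0.005,0,0,0],[0.005,0,0,0]]]'|grep -E "tcp|force"; python3 -m crank '[[[0.005,0,0,0],[0.005,0,0,0]]]'|grep -E "tcp|force";python3 -m crank '[[[0.005,0,0,0],[0.005,0,0,0]]]'|grep -E "tcp|force"; done
```

```text
tcp_pos: [0.5436, 0.002, 0.0883]
wrist_force: [-1.0, -5.6, 1.5]
grasp_force: 2.9
tcp_pos: [0.5437, 0.0021, 0.0883]
wrist_force: [-0.9, -8.6, 3.0]
grasp_force: 4.3
tcp_pos: [0.5436, 0.0022, 0.0883]
wrist_force: [-1.3, -11.1, 4.3]
grasp_force: 5.7
```

The force climbs to 11 N with no further motion, so the row is home. I'll back off, rise and look.

```bash
python3 -m crank '[[[-0.015,0,0,0],[-0.03,0,0,0],[-0.06,0,0,0],[-0.12,0,0,0],[-0.2,0,0,0],[-0.3,0,0,0],[-0.32,0,-0.15,0],[-0.32,0,-0.4,0],[-0.32,-0.2,-0.5,0],[-0.32,-0.4,-0.5,0],[-0.32,-0.4,-0.5,0]]]'
python3 - <<'E'
from h import *
from workcell import monitor
print(monitor.sense()["joint_positions"].round(0))
shift(-18,88,46,-11.25)
t=grab("top"); s=grab("scene")
cv2.imwrite("pics/c5.png",np.vstack([cv2.resize(t["pixels"][205:280,190:350,::-1],(560,262)),cv2.resize(s["pixels"][225:310,215:375,::-1],(560,298))]))
E
```

```text
time: 10.02
tcp_pos: [0.4503, -0.0432, 0.1887]
eef_rot: [-179.9, 0.1, 78.7]
wrist_force: [1.3, -1.3, -0.6]
finger_gap: 0.0001
grasp_force: 0.0
[ 12.  24. -17. 123.  12.  35. -25.]
t 10.025 tcp [-18.9  83.5] 115.7 rot [-1.799e+02  8.000e-02  7.874e+01] F [ 1.3 -1.3 -0.6] row [ 0.0051 -0.0221  0.3483] 0.4999
```

View pics/c5.png

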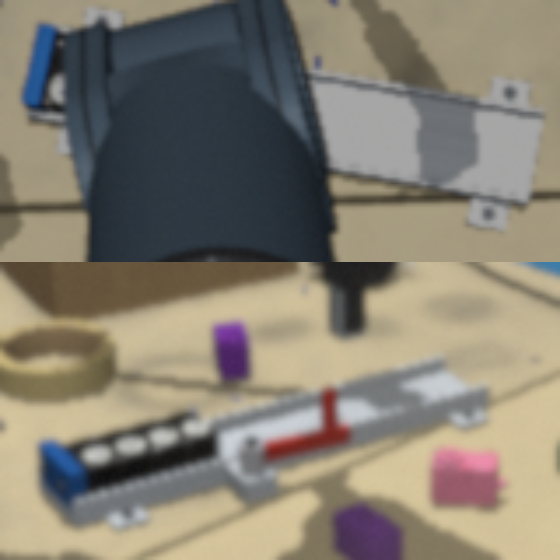

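The row is against the stop with no gaps, and the keeper is still open. I'll turn the tool a quarter turn, then descend outside the post.

```bash
python3 -m crank '[[[0,-0.02,0,0.055],[0,-0.02,0,0.11],[0,-0.02,0,0.165],[0,-0.02,0,0.22],[0,-0.02,0,0.275],[0,-0.02,0,0.33],[0,-0.02,0,0.385],[0,-0.02,0,0.44],[0,-0.02,0,0.5],[0,-0.02,0.15,0.5],[0,-0.02,0.34,0.5],[0,-0.02,0.34,0.5]]]'
python3 - <<'E'
from h import *
from workcell import monitor
print(monitor.sense()["joint_positions"].round(0))
shift(-18,88,46,-11.25)
s=grab("scene")
cv2.imwrite("pics/c6.png",cv2.resize(s["pixels"][225:310,215:375,::-1],(640,340)))
# path table in current tool axes (x=-railY, y=-railX): offset from here
st=monitor.sense(); p0=rl(st["tcp_pos"])
for deg in(-4,0,10,20,30,40,50,60,70,80,90,95):
    a=np.radians(deg); q=np.array([43,52])+60*np.array([-np.cos(a),-np.sin(a)])-14*np.array([np.sin(a),-np.cos(a)])
    e=(q-p0)/200; print(deg,q.round(1),"row",(-e[1]).round(3),(-e[0]).round(3),0,(-deg/180).__round__(3))
E
```

```text
time: 11.62
tcp_pos: [0.449, -0.0419, 0.1184]
eef_rot: [179.9, 0.2, -11.3]
wrist_force: [0.7, -0.2, 1.1]
finger_gap: 0.0001
grasp_force: 0.0
[ -5.  31.   7. 127.  -9.  22. -92.]
t 11.625 tcp [-17.9  85. ] 45.4 rot [179.94   0.24 -11.25] F [ 0.7 -0.2  1.1] row [-0.0152  0.0006 -0.003 ] -0.0
-4 [-15.9  70.2] row 0.072 -0.01 0 0.022
0 [-17.  66.] row 0.092 -0.004 0 0.0
10 [-18.5  55.4] row 0.146 0.003 0 -0.056
20 [-18.2  44.6] row 0.199 0.001 0 -0.111
30 [-16.   34.1] row 0.252 -0.01 0 -0.167
40 [-12.   24.2] row 0.302 -0.03 0 -0.222
50 [-6.3 15. ] row 0.347 -0.058 0 -0.278
60 [0.9 7. ] row 0.387 -0.094 0 -0.333
70 [9.3 0.4] row 0.42 -0.136 0 -0.389
80 [18.8 -4.7] row 0.446 -0.183 0 -0.444
90 [29. -8.] row 0.462 -0.234 0 -0.5
95 [34.3 -9. ] row 0.467 -0.261 0 -0.528
```

View pics/c6.png

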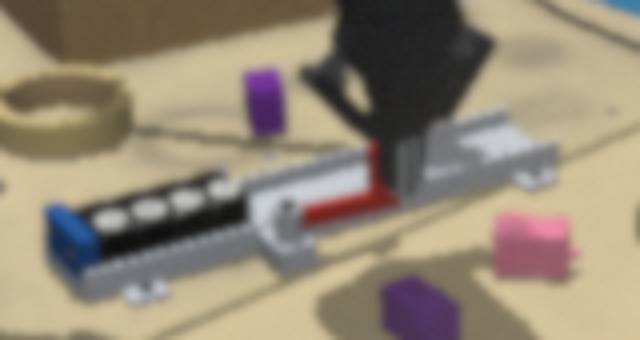

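The fingers stand just outside the post. Now I'll swing the keeper along the arc.

```bash
python3 -m crank '[[[0.04,-0.005,0,0],[0.07,-0.005,0,0],[0.092,-0.004,0,0],[0.12,0,0,-0.028],[0.146,0.003,0,-0.056],[0.172,0.002,0,-0.083],[0.199,0.001,0,-0.111],[0.225,-0.004,0,-0.139],[0.252,-0.01,0,-0.167],[0.277,-0.02,0,-0.195],[0.302,-0.03,0,-0.222],[0.302,-0.03,0,-0.222]]]'
python3 - <<'E'
from h import *
from workcell import monitor
print(monitor.sense()["joint_positions"].round(0))
shift(-12,24.2,46,28.75)
s=grab("scene")
cv2.imwrite("pics/c7.png",cv2.resize(s["pixels"][225:310,215:375,::-1],(640,340)))
# current tool axes: x at rail angle -50deg (d), y = clockwise normal
st=monitor.sense(); p0=rl(st["tcp_pos"]); b=st["eef_rot"][2]-78.75; b=np.radians(b)
tx=np.array([np.cos(b),np.sin(b)]); ty=np.array([np.sin(b),-np.cos(b)])
for deg in(45,50,55,60,65,70,75,80,85,90,95):
    a=np.radians(deg); q=np.array([43,52])+60*np.array([-np.cos(a),-np.sin(a)])-14*np.array([np.sin(a),-np.cos(a)])
    e=(q-p0)/200; print(deg,"row",(e@tx).round(3),(e@ty).round(3),0,(-(deg-40)/180).__round__(3))
E
```

```text
time: 13.18
tcp_pos: [0.5103, -0.0475, 0.1206]
eef_rot: [180.0, -0.1, 28.7]
wrist_force: [-0.4, 1.2, 0.1]
finger_gap: 0.0001
grasp_force: 0.0
[  3.  34.  -4. 118.   4.  28. -66.]
t 13.175 tcp [-11.4  23.7] 47.6 rot [ 1.7998e+02 -5.0000e-02  2.8690e+01] F [-0.4  1.2  0.1] row [-0.0037  0.0008  0.0082] -0.0003
45 row 0.024 0.006 0 -0.028
50 row 0.051 0.009 0 -0.056
55 row 0.078 0.009 0 -0.083
60 row 0.105 0.007 0 -0.111
65 row 0.131 0.002 0 -0.139
70 row 0.157 -0.004 0 -0.167
75 row 0.183 -0.013 0 -0.194
80 row 0.207 -0.024 0 -0.222
85 row 0.23 -0.038 0 -0.25
90 row 0.253 -0.053 0 -0.278
95 row 0.273 -0.07 0 -0.306
```

View pics/c7.png

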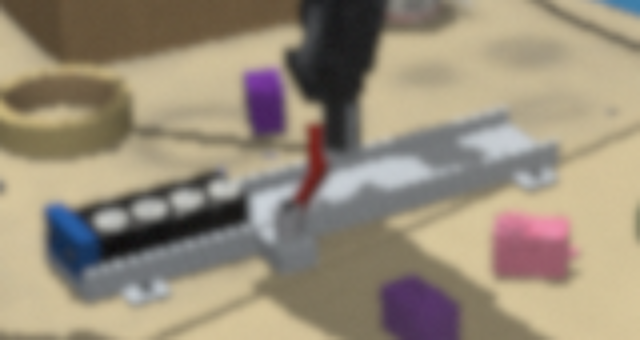

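The keeper has swung over the rail to roughly half-way, with the fingers behind its post. I'll continue, slowing toward the end.

```bash
python3 -m crank '[[[0.024,0.006,0,-0.028],[0.051,0.009,0,-0.056],[0.078,0.009,0,-0.083],[0.105,0.007,0,-0.111],[0.131,0.002,0,-0.139],[0.157,-0.004,0,-0.167],[0.183,-0.013,0,-0.194],[0.195,-0.018,0,-0.208],[0.207,-0.024,0,-0.222],[0.219,-0.031,0,-0.236],[0.23,-0.038,0,-0.25],[0.23,-0.038,0,-0.25]]]'; python3 -c "
from h import *
shift(29,-8,46)"
```

```text
time: 14.72
tcp_pos: [0.5465, -0.0183, 0.1203]
eef_rot: [-180.0, -0.0, 73.8]
wrist_force: [-0.5, -0.1, 0.2]
finger_gap: -0.0
grasp_force: 0.0
t 14.725 tcp [24.2 -6.1] 47.3 rot [-1.7999e+02 -2.0000e-02  7.3770e+01] F [-0.5 -0.1  0.2] row [0.0247 0.0076 0.0064] -0.0277
```

```bash
python3 -m crank '[[[0.012,-0.003,0,-0.014],[0.023,-0.004,0,-0.028],[0.023,-0.004,0,-0.028],[0.023,-0.004,0,-0.028]]]'; python3 -c "
from h import *
shift(29,-8,46)"
```

```text
time: 15.22
tcp_pos: [0.5469, -0.0157, 0.1203]
eef_rot: [180.0, 0.1, 78.8]
wrist_force: [0.4, -6.9, -0.2]
finger_gap: 0.0005
grasp_force: 3.1
t 15.225 tcp [26.8 -6. ] 47.3 rot [1.7999e+02 1.2000e-01 7.8750e+01] F [ 0.4 -6.9 -0.2] row [0.0108 0.0101 0.0066] 0.0
```

```bash
python3 -m crank '[[[0.005,0,0,0],[0.01,0,0,0],[0.01,0,0,0]]]'|grep -E "tcp|force"; python3 -m crank '[[[-0.02,0,0,0],[-0.05,0,0,0],[-0.12,0,0,0],[-0.2,0,0,0],[-0.25,0,-0.3,0],[-0.4,0,-0.5,0],[-0.7,0,-0.7,0],[-1,0,-0.7,0],[-1,0,-0.7,0],[-1,0,-0.7,0]]]'
python3 - <<'E'
from h import *
t=grab("top"); cv2.imwrite("pics/c8.png",cv2.resize(t["pixels"][200:275,190:350,::-1],(800,375),interpolation=cv2.INTER_CUBIC))
im=t["pixels"]; hsv=cv2.cvtColor(im,cv2.COLOR_RGB2HSV);H,S,V=[hsv[:,:,i].astype(int) for i in range(3)]
roi=np.zeros(H.shape,bool); roi[200:275,190:350]=1
red=((H<8)|(H>172))&(S>130)&roi
for c in cents(red,8): print(*c)
E
```

```text
tcp_pos: [0.547, -0.0153, 0.1203]
wrist_force: [0.7, -11.6, 1.7]
grasp_force: 5.6
time: 16.85
tcp_pos: [0.5077, -0.2092, 0.2601]
eef_rot: [-180.0, -0.0, 78.6]
wrist_force: [1.0, 0.3, -0.2]
finger_gap: -0.0002
grasp_force: 0.0
[250.98 234.47] [248 223   8  27  88]
```

View pics/c8.png

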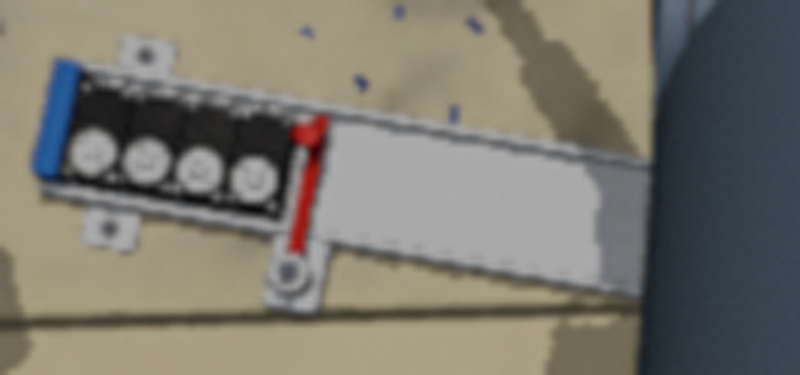

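Run:
```python
from h import *
s=grab()
im=s["pixels"]; hsv=cv2.cvtColor(im,cv2.COLOR_RGB2HSV);H,S,V=[hsv[:,:,i].astype(int) for i in range(3)]
roi=np.zeros(H.shape,bool); roi[229:251,240:265]=1   # arm below the post only
red=((H<8)|(H>172))&(S>110)&roi
pts=np.array([rl(ray(s,u,v,.036)) for v,u in np.argwhere(red)])
k=np.polyfit(pts[:,1],pts[:,0],1); print("arm x at y=20,-20:",np.polyval(k,[20,0,-20]).round(1),"deg from across",np.degrees(np.arctan(k[0])).round(2))
print("tip",rl(W(s,320,117,.036)),"post top",rl(W(s,308,133,.066)),"pivot",rl(W(s,288,271,.042)))
for uv in((92,153),(147,161),(200,170),(255,178)): print("disc",rl(W(s,*uv,.046)))
print("rear",rl(W(s,292,145,.038)),rl(W(s,281,215,.038)),"stop top front edge",rl(W(s,80,70,.04)),rl(W(s,62,178,.04)))
```

```text
arm x at y=20,-20: [41.7 41.8 41.9] deg from across -0.29
tip [ 42.5 -22.9] post top [41.8 -9.3] pivot [42.2 50.9]
disc [140.7  13.2]
disc [115.1  12.6]
disc [90.3 12.5]
disc [64.8 11.9]
rear [52.4 -7.4] [51.  25.5] stop top front edge [155.6 -25.1] [153.3  26.1]
```

The keeper sits square across the rail (within 0.3°), and the row's rear face is at about 51 mm with equal pitch, so both are home. The bystanders are untouched and the arm is clear.

```bash
python3 -c "
from workcell import ticket
print(ticket.finish_job())"
```

```text
the job is handed in; nothing more can be done
None
```

The four servos are pushed home against the blue stop with no gaps visible, the red keeper is fully closed behind them, and the job is handed in at about 17 s with the arm clear.

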